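# Set the waste-station extraction dial to the yellow line and start it

## Task

On the white extraction controller beside the waste tray, push the blue fin of the black dial round with your fingertips until the white index mark on the dial lines up with the yellow line on the collar (not the red one); do not pinch the fin between the fingers. Only when the dial is set, press the green start button fully down and let it come back up. Leave the bottles and other loose things where they stand, including the little vial on the controller.

Things in the scene. Friction and masses are not known exactly. Their poses are not given: they have to be found in the camera images.
- controller: white housing 200 (x) x 270 (y) x 60 mm high, fixed to the bench; origin at the centre of its underside; its x axis points away from the robot at yaw 0, z up. Dial axis at (0, 45) mm, button at (0, -90) mm in its frame
- dial (a joint): angle of the dial about its vertical axis, rad, growing anticlockwise seen from above; at 0 fin and index point along the housing's -x. Stops at -2.7 and 2.7. Friction (about 0.09 N m) keeps it where it is left; no spring
- dial_axis (a point): centre of the dial's upper face, 72 mm above the bench. The black disc is 112 mm across and 12 mm thick, lying on the housing, with a hub 24 mm across that stands 16 mm above the disc
- dial_index (a point): outer end of the white index mark (3 mm wide, 10 mm long, radial) at the dial's rim, 56 mm from the axis, level with the disc's upper face; the fin points straight at it
- fin_top (a point): middle of the top of the blue upright fin by which the dial is pushed: radial, 12 to 44 mm from the dial axis, 14 mm thick, 30 mm high above the disc (top 102 mm above the bench); this point is 28 mm from the axis. Pushing it with about 3 N turns the dial
- fin_left: the half (7 mm) of the fin on its clockwise side seen from above; pushing on this side turns the dial anticlockwise. Origin on the dial axis, at the disc's underside
- fin_right: the half (7 mm) of the fin on its anticlockwise side seen from above; pushing on this side turns the dial clockwise. Origin as for fin_left. Pressing on both halves at once counts as a pinch
- yellow_line: the yellow target line painted on the dark collar round the dial, radial, 18 mm long and 5 mm wide; origin at its middle, 68 mm from the dial axis, 65 mm above the bench; its own y axis runs along the line. The collar (outer diameter 156 mm, 4 mm high, white ticks) does not turn; yellow and red lie opposite each other and may be either way round
- red_line: the red line on the collar, same shape, opposite the yellow one: not the target
- start_button (a joint): travel of the green push button, 0 up, 0.006 m fully down; a spring returns it, about 5 N when fully down
- start_button_top (a point): middle of the top of the green button, 34 mm across, facing up
- vial: amber vial with orange cap, 26 mm across, 55 mm high, standing loose on the controller behind the button; origin at its foot
- white_jar: loose white jar, 80 mm across, 85 mm high; origin at its foot
- amber_bottle: loose amber bottle, 60 mm across, 120 mm high; origin at its foot
- cap_wrench: loose steel wrench lying on the bench, 170 mm long along its x; origin under its middle
- marker: loose red marker pen lying on the bench, 14 mm thick, 120 mm long along its x; origin under its middle
- funnel_cup: loose grey cup, 70 mm across, 70 mm high; origin at its foot

How it is judged:
By the outcome, as a careful person would: the job done as asked, in the order asked, and still so for the second after the job is handed in, with the robot touching nothing.
It also fails if it takes over 64 s, if anything falls off the work surface, if the arm or the gripper's body presses on something with over 40 N, if the wrist force passes 120 N, or if a joint passes its speed limit or range.

## Robot

A 6-joint arm with a two-finger parallel gripper is mounted at the origin on the work surface. World frame = base frame: x ahead of the robot, y to its left, z up, the work surface at z = 0. Lengths are in m, angles in rad, forces in N, time in s.
With the tool pointing down it reaches from about 0.3 to 0.825 m from the base axis. Payload 5.4 kg.
Tool frame: the origin (TCP) lies on the centre line of the jaws, within the pads' length; the fingertips stand tip_extent ahead of it and the grasp point (between the pads) lies 3 mm ahead of it (tip_extent is the distance from the TCP to the fingertips, in m); z points along the fingers, y is the direction in which the jaws open and shut (so a half turn about z gives the same grasp; the last joint's range is limited). The gripper opens to 92 mm and grips with 3 to 60 N. Pads are 20 mm wide; open, the fingers measure 128 mm over their backs; the gripper's body (75 mm by 189 mm) begins 69 mm behind the grasp point.
Start: joints at [-1.43, 0.158, 1.597, -0, 1.386, -0.21], TCP at [0.198, -0.54, 0.237] pointing down, gripper open.
Joint ranges: [-2.91, 2.91], [-0.94, 2.29], [0.18, 2.7], [-1.29, 4.43], [0.17, 2.64], [-3, 3]. Speed limits (rad/s): [2.57, 2.57, 3.14, 3.14, 3.14, 3.14].

## Interface

Orientations are given as a rotation vector (axis times angle).
In Python, from rig import * gives the robot as it stands.
- The arm moves only by the shell command python3 -m crank 'ROWS' [FORCE]. ROWS is JSON, a list of rows, each a list of 5 numbers: the shift along the tool's x, y, z in m, then the turn about the tool's z in rad, then the finger opening in m, from 0 to 0.0919. A call has exactly 5 rows; each row is the pose to reach, as a shift and turn from the pose measured when the call began, along the tool's axes at that moment; what a row does not reach only later rows make up. A row lasts 1/12 s, in which the tool goes at most 41.7 mm and 7.16 degrees, less where a joint would pass 70% of its speed; a pose out of reach is approached as far as the arm can. A call with a gripper value outside its range is refused whole. The fingers move at their own pace and stop on an object; FORCE is the grip in N (left out, the last holds). Time passes only in rows, so rows that repeat a pose let the fingers close, or fill a call up. It gives the time, the measured TCP pose, the force and the opening at its end, in the units of the state.
- observe(): the state, without advancing time (a new reading comes with each control period).
- snapshot(name): name is "side" or "top" or "wrist"; returns a dict with "image" (400x640x3 uint8, blue, green, red), "camera_matrix" (3x3 intrinsics, pixels), "k1" (the pictures are not rectified: a ray, as slopes to the right and down, at radius r is drawn at 1 + k1 r^2 times it, then the intrinsics apply), "rvec" (rotation vector, rad) and "tvec" (3), from world to camera coordinates, as OpenCV has them; the wrist camera has in their place "mount" (4x4, takes a point from camera to tool coordinates, whose origin is the TCP and whose axes are the flange's). Camera axes: x right, y down, z forward; pixel columns grow to the right and rows downward; lengths in m; the calibration is good to about 2 mm. A picture is of the moment at which its call begins: read the wrist's pose just before it. There is no depth.
- hand_in(): hands the job in, once; it reports no verdict.
The state is a dict: "time_s": time; "joint_positions": joint angles; "joint_vel": joint speeds; "effort": joint torques, N m; "tool_pos": TCP position; "ee_rot": TCP orientation; "force": force on the tool from outside, world axes, zero at the start; "moment": the same for the moment, N m; "width": finger opening in m.
Only numpy, scipy, OpenCV 4.12 (cv2) and the standard library are available. Lean on these libraries where they do the work, as an engineer would, in place of code of your own. Each camera call takes 0.05 s, during which the arm holds its last target.

## Working session

There is one attempt and no reset: what is moved stays moved. The work goes in short steps, Python scripts to look and compute and a shell command to move; the robot and the scene stay as the last step left them, time stands still between calls to the robot, and variables do not carry over. Pictures are saved under pics/ and viewed, and the job is handed in when it is done.

```bash
mkdir -p pics; ls; cat > h.py <<'E'
from rig import *
import numpy as np, cv2
def snap(n,f):
    s=snapshot(n); cv2.imwrite('pics/'+f,s['image']); return s
E
python3 - <<'E'
from h import *
o=observe(); print(o)
for n in ['top','side','wrist']:
    s=snap(n,n+'0.png'); print({k:v for k,v in s.items() if k!='image'})
E
```

```text
pics
{'time_s': 0.0, 'joint_positions': array([-1.43010353e+00,  1.59038526e-01,  1.59825345e+00,  1.66958182e-05,
        1.38619359e+00, -2.10132497e-01]), 'joint_vel': array([-0.00019741,  0.0002506 ,  0.00028123,  0.0007032 , -0.00030726,
        0.00176563]), 'effort': array([-8.56923216e-04, -3.85562325e+01, -3.22111416e+01,  7.01080053e-02,
        3.78755853e-02, -1.46533703e-04]), 'tool_pos': array([ 0.19749396, -0.53938598,  0.23561417]), 'ee_rot': array([-3.09152234e+00, -5.47918570e-01, -1.28897447e-04]), 'force': array([ 0.51863664, -0.07361075, -0.19373858]), 'moment': array([-0.03369028,  0.01310422, -0.02663207]), 'width': 0.09221882104377438}
{'camera_matrix': array([[366.73847107,   0.        , 320.62837269],
       [  0.        , 366.73847107, 199.6277568 ],
       [  0.        ,   0.        ,   1.        ]]), 'k1': 0.028290702453249862, 'rvec': array([ 2.14629956, -2.15479738,  0.13256003]), 'tvec': array([-0.10203642,  0.55342941,  0.81964743])}
{'camera_matrix': array([[518.60506613,   0.        , 315.60785142],
       [  0.        , 518.60506613, 190.92301394],
       [  0.        ,   0.        ,   1.        ]]), 'k1': -0.10213458717969053, 'rvec': array([ 0.53741503, -2.66489136,  1.17117326]), 'tvec': array([0.4431768 , 0.26686206, 1.07124582])}
{'camera_matrix': array([[360.22217338,   0.        , 319.29492666],
       [  0.        , 360.22217338, 197.25728645],
       [  0.        ,   0.        ,   1.        ]]), 'k1': -0.055680520724065714, 'mount': array([[ 3.64588211e-04, -9.57046731e-01, -2.89933479e-01,
         8.27493957e-02],
       [ 9.99999930e-01,  3.71679351e-04,  3.06059074e-05,
         1.63782853e-04],
       [ 7.84710039e-05, -2.89933470e-01,  9.57046800e-01,
        -1.47385211e-01],
       [ 0.00000000e+00,  0.00000000e+00,  0.00000000e+00,
         1.00000000e+00]])}
```

View pics/top0.png

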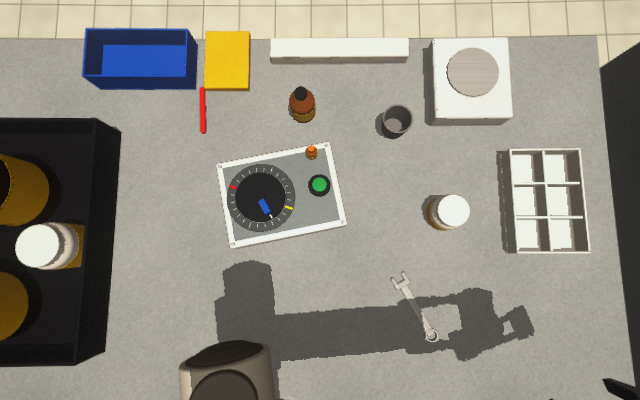

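View pics/side0.png

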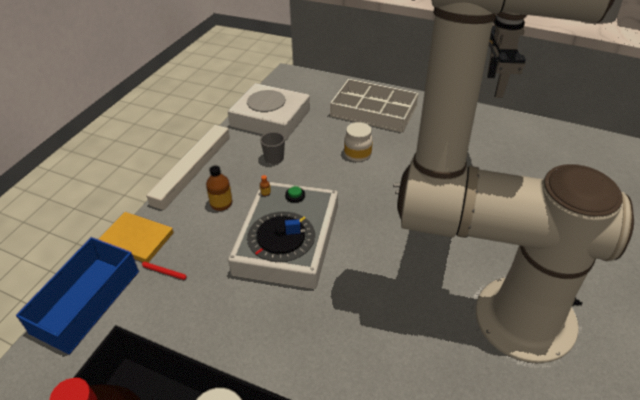

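```bash
python3 -c "
import rig;print([x for x in dir(rig) if x[0]!='_'])"; python3 - <<'E'
import cv2
i=cv2.imread('pics/top0.png'); cv2.imwrite('pics/topc.png',cv2.resize(i[150:350,250:480],None,fx=3,fy=3,interpolation=cv2.INTER_CUBIC))
E
```

```text
['PlanningError', 'hand_in', 'observe', 'snapshot', 'tip_extent']
```

View topc.

View pics/topc.png

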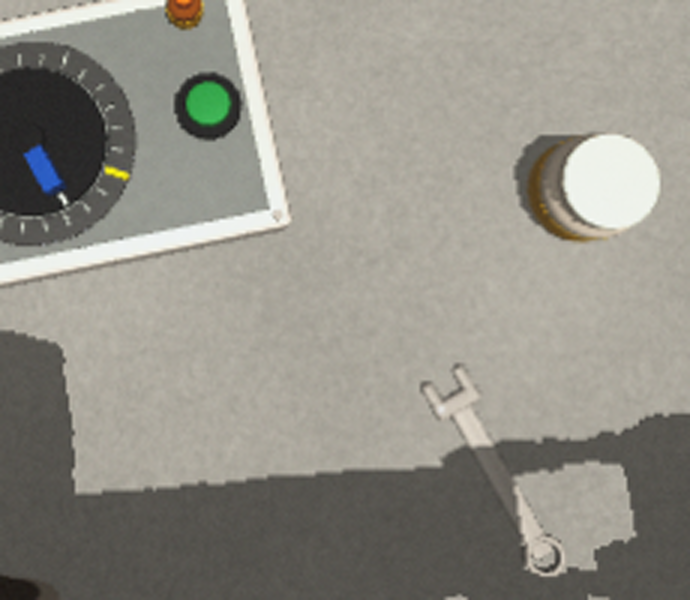

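```bash
cat >> h.py <<'E'
from scipy.spatial.transform import Rotation as R
from scipy.optimize import least_squares
def dist(s): return np.array([s['k1'],0,0,0,0])
def ray(s,uv,o=None):
    """camera centre and world ray"""
    p=cv2.undistortPoints(np.array([[uv]],float),s['camera_matrix'],dist(s))[0,0]
    d=np.array([p[0],p[1],1.])
    if 'mount' in s:
        M=s['mount']; Rt=R.from_rotvec(o['ee_rot']).as_matrix()
        return o['tool_pos']+Rt@M[:3,3], Rt@M[:3,:3]@d
    Rm=R.from_rotvec(s['rvec']).as_matrix()
    return -Rm.T@s['tvec'], Rm.T@d
def onz(s,uv,z,o=None):
    c,d=ray(s,uv,o); return c+d*(z-c[2])/d[2]
def blob(im,lo,hi,roi):
    x0,y0,x1,y1=roi
    hsv=cv2.cvtColor(im,cv2.COLOR_BGR2HSV)[y0:y1,x0:x1]
    m=cv2.inRange(hsv,np.array(lo),np.array(hi))
    n,l,st,c=cv2.connectedComponentsWithStats(m)
    k=1+np.argmax(st[1:,4]); return c[k]+[x0,y0], st[k], l==k
def measure(s,roi,o=None):
    im=s['image'];out={}
    for n,lo,hi,z in [('yellow',(22,120,120),(35,255,255),.065),('red',(0,150,100),(6,255,255),.065),('green',(45,100,60),(80,255,255),.072),('blue',(100,120,80),(130,255,255),.102)]:
        try:
            c,st,_=blob(im,lo,hi,roi); p=onz(s,c,z,o); out[n]=p; print(n,c.round(1),st.tolist(),p.round(4))
        except Exception as e: print(n,e)
    return out
E
python3 - <<'E'
from h import *
s=snapshot('top'); m=measure(s,(215,140,350,250))
c=(m['yellow']+m['red'])/2
print(tip_extent,'sep',np.linalg.norm(m['yellow']-m['red']),'c',c)
v=m['green']-c; print('green dist',np.linalg.norm(v[:2]), 'yaw',np.degrees(np.arctan2(v[1],v[0]))+90)
for n in ['yellow','red','blue']:
    v=m[n]-c; print(n,np.linalg.norm(v[:2]),np.degrees(np.arctan2(v[1],v[0])))
s2=snapshot('side'); measure(s2,(230,180,340,290))
im=s['image'];cv2.imwrite('pics/topd.png',cv2.resize(im[140:250,215:350],None,fx=5,fy=5,interpolation=cv2.INTER_CUBIC))
im=s2['image'];cv2.imwrite('pics/sided.png',cv2.resize(im[170:290,220:350],None,fx=5,fy=5,interpolation=cv2.INTER_CUBIC))
E
```

```text
yellow [288.6 207.2] [70, 65, 8, 5, 23] [ 0.5323 -0.0324  0.065 ]
red [232.4 186.8] [14, 45, 8, 5, 20] [0.5795 0.095  0.065 ]
green [319.  184.1] [97, 37, 15, 15, 182] [ 0.5835 -0.1009  0.072 ]
blue [263.9 206.1] [43, 58, 13, 17, 115] [0.5309 0.0171 0.102 ]
0.022 sep 0.13587217977425717 c [0.55588377 0.03128868 0.065     ]
green dist 0.1350097242154828 yaw 11.817984802603561
yellow 0.06793608988712858 -110.30758214549681
red 0.06793608988712858 69.69241785450319
blue 0.02876428504922705 -150.332495823055
yellow [301.9 218.7] [70, 37, 5, 5, 15] [ 0.53   -0.0321  0.065 ]
red [258.3 251. ] [25, 69, 7, 5, 18] [0.5776 0.0954 0.065 ]
green [294.6 191.3] [58, 7, 14, 10, 103] [ 0.5824 -0.1049  0.072 ]
blue [291.8 222.2] [55, 39, 15, 7, 78] [0.5299 0.0191 0.102 ]
```

```bash
python3 - <<'E'
from h import *
print(observe()['time_s'])
E
```

```text
0.25
```

View pics/topd.png

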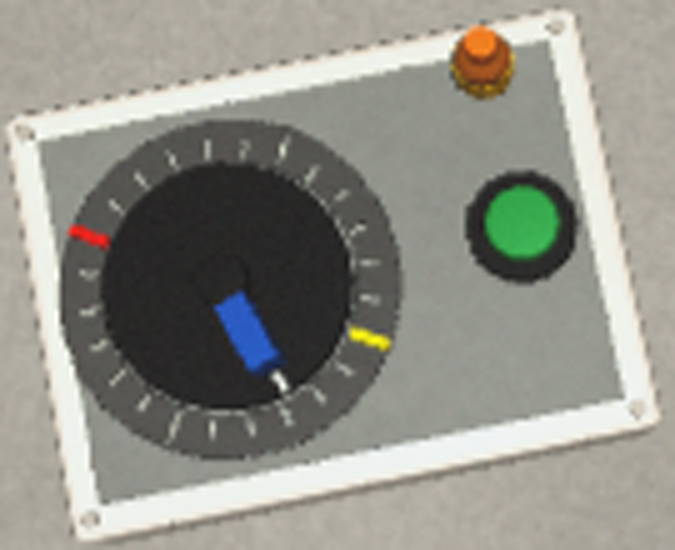

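View pics/sided.png

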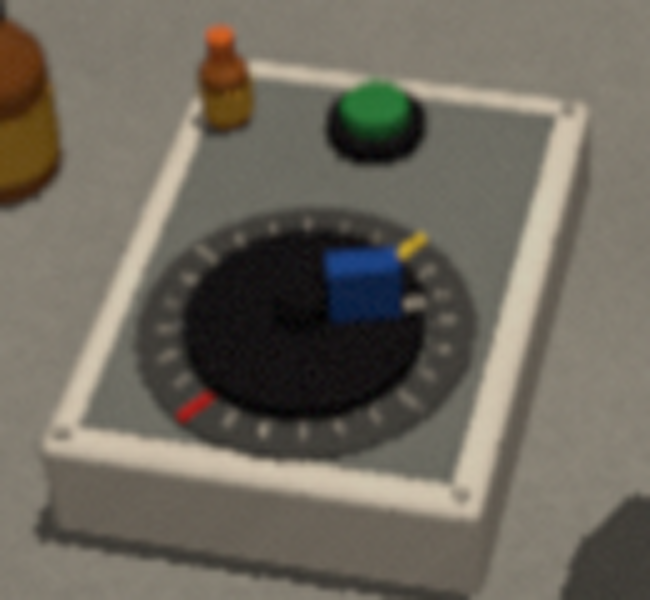

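```bash
cat >> h.py <<'E'
def yaw(o=None):
    o=o or observe(); x=R.from_rotvec(o['ee_rot']).as_matrix()[:,0]; return np.degrees(np.arctan2(x[1],x[0]))
def to(p,yd=None):
    o=observe(); d=R.from_rotvec(o['ee_rot']).as_matrix().T@(np.array(p)-o['tool_pos'])
    t=0 if yd is None else -np.radians((yd-yaw(o)+180)%360-180)
    print('shift',d.round(4),'turn',round(t,3),'rows>',np.linalg.norm(d)/.0417)
E
python3 -c "
from h import *
print(yaw());to([.49,.07,.24],30)"
```

```text
20.09973878436676
shift [ 0.4842 -0.4721 -0.0034] turn -0.173 rows> 16.216843354162922
```

```bash
python3 -m crank '[[0.029,-0.028,0,0,0],[0.058,-0.056,0,0,0],[0.087,-0.084,0,0,0],[0.116,-0.112,0,0,0],[0.145,-0.14,0,0,0]]' 10
python3 -m crank '[[0.029,-0.028,0,0,0],[0.058,-0.056,0,0,0],[0.087,-0.084,0,0,0],[0.116,-0.112,0,0,0],[0.145,-0.14,0,0,0]]'
python3 -c "
from h import *
print(yaw());to([.49,.07,.24],30)"
```

```text
time_s: 0.67
tool_pos: [0.2859, -0.3566, 0.2361]
ee_rot: [-3.093, -0.547, -0.0]
force: [0.6, 1.2, 0.2]
width: 0.0609
time_s: 1.08
tool_pos: [0.3745, -0.1735, 0.2364]
ee_rot: [-3.093, -0.546, -0.001]
force: [0.6, 0.0, -0.1]
width: 0.0278
20.024341454046972
shift [ 0.1919 -0.1893 -0.0034] turn -0.174 rows> 6.464324275923907
```

```bash
python3 -m crank '[[0.027,-0.027,0,-0.03,0],[0.054,-0.054,0,-0.06,0],[0.081,-0.081,0,-0.09,0],[0.108,-0.108,0,-0.12,0],[0.135,-0.134,0,-0.15,0]]'
python3 -m crank '[[0.027,-0.027,0,-0.03,0],[0.05,-0.05,0,-0.03,0],[0.064,-0.064,0,-0.03,0],[0.064,-0.064,0,-0.03,0],[0.064,-0.064,0,-0.03,0]]'
python3 - <<'E'
from h import *
o=observe(); s=snap('wrist','w1.png'); print(o['tool_pos'],yaw(o))
m=measure(s,(0,0,640,400),o)
s=snap('top','t1.png')
E
```

```text
time_s: 1.5
tool_pos: [0.4558, 0.0007, 0.2367]
ee_rot: [-3.043, -0.779, -0.002]
force: [1.3, -1.1, -0.3]
width: 0.0004
time_s: 1.92
tool_pos: [0.481, 0.0881, 0.2366]
ee_rot: [3.03, 0.828, 0.001]
force: [-0.2, -0.8, -0.4]
width: 0.0006
[0.48102652 0.08814209 0.23657604] 30.58069759197472
yellow [457.6 199.9] [451, 192, 15, 17, 117] [ 0.5329 -0.0319  0.065 ]
red [371.3  81.9] [363, 73, 17, 19, 122] [0.5799 0.0949 0.065 ]
green [555.9 196.2] [538, 179, 36, 36, 973] [ 0.5837 -0.1065  0.072 ]
blue [425.4 184.3] [415, 165, 22, 39, 678] [0.5323 0.0179 0.102 ]
```

View pics/w1.png

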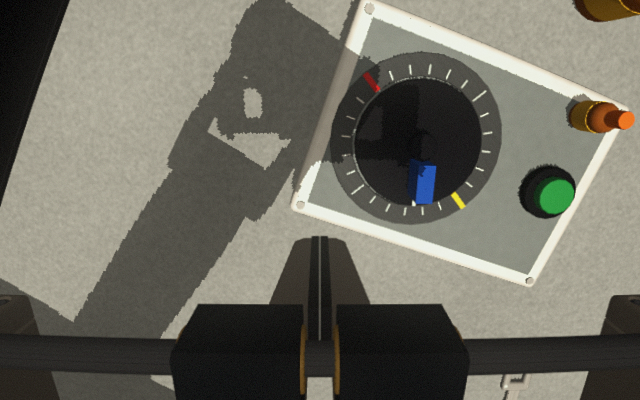

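```bash
python3 - <<'E'
import cv2
i=cv2.imread('pics/w1.png'); cv2.imwrite('pics/w1c.png',cv2.resize(i[100:230,340:500],None,fx=5,fy=5,interpolation=cv2.INTER_CUBIC)[:600])
E
```

```text
(no output)
```

View pics/w1c.png

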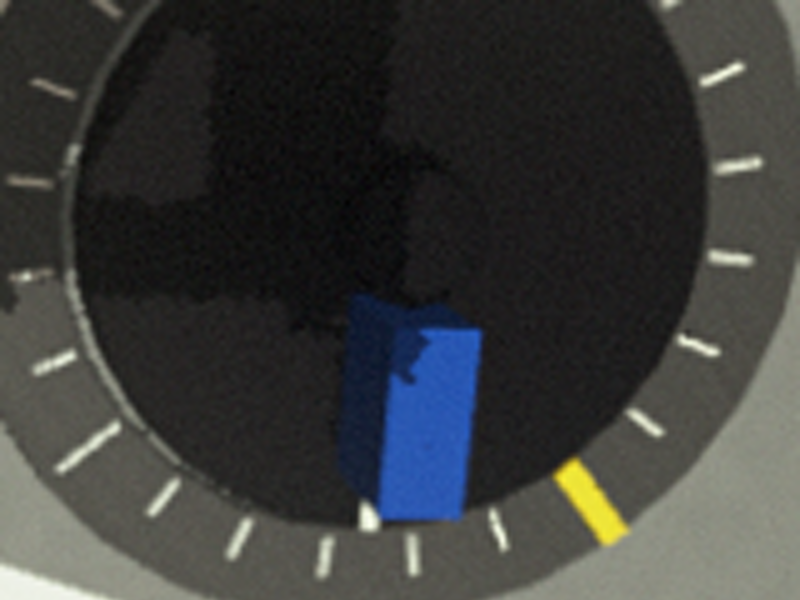

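```bash
python3 - <<'E'
from h import *
o=observe(); s=snapshot('wrist')
Y=np.array([.5329,-.0319]);Rd=np.array([.5799,.0949]);c=(Y+Rd)/2
def pol(p): v=p[:2]-c; return np.linalg.norm(v).round(4),np.degrees(np.arctan2(v[1],v[0])).round(1)
g=lambda x,y:(340+x/5-.4,100+y/5-.4)
P=[onz(s,g(*q),.102,o) for q in [(392,322),(482,330),(463,520),(380,518)]]
mid=np.mean(P,0);d=(P[2]+P[3]-P[0]-P[1])/2
print([p.round(4)[:2].tolist() for p in P],'width',np.linalg.norm(P[2]-P[3]),'len',np.linalg.norm(d)); print('mid',mid,pol(mid),'dir',np.degrees(np.arctan2(d[1],d[0])))
print('idx',pol(onz(s,g(369,520),.072,o)))
for n,z in(('yellow',0),): print(pol(Y),pol(Rd))
for q in [(569,466),(616,537)]: print('yl',pol(onz(s,g(*q),.065,o)))
st=snapshot('top')
gt=lambda x,y:(215+x/5-.4,140+y/5-.4)
print('idx top',pol(onz(st,gt(283,388),.072)))
E
```

```text
[[0.5428, 0.0312], [0.5492, 0.0179], [0.5215, 0.0019], [0.5147, 0.014]] width 0.013886131191366228 len 0.03245433489829075
mid [0.53203848 0.01626066 0.102     ] (np.float64(0.0287), np.float64(-148.0)) dir -149.22703450490386
idx (np.float64(0.0548), np.float64(-149.1))
(np.float64(0.0676), np.float64(-110.3)) (np.float64(0.0676), np.float64(69.7))
yl (np.float64(0.0608), np.float64(-109.5))
yl (np.float64(0.0782), np.float64(-110.2))
idx top (np.float64(0.0538), np.float64(-150.9))
```

```bash
python3 -c "
from h import *
to([.508,.049,.102],30.5)"
```

```text
shift [0.0042 0.0459 0.1348] turn -0.003 rows> 3.416160540697257
```

```bash
python3 -m crank '[[0.002,0.02,0.02,0,0],[0.004,0.046,0.04,0,0],[0.004,0.046,0.08,0,0],[0.004,0.046,0.115,0,0],[0.004,0.046,0.134,0,0]]'
python3 -m crank '[[0,0,0,0,0],[0,0,0,0,0],[0,0,0,0,0],[0,0,0,0,0],[0,0,0,0,0]]'
python3 - <<'E'
from h import *
o=observe(); s=snap('wrist','w2.png'); print(o['tool_pos'],yaw(o),o['force'])
to([.508,.049,.102],30.5)
E
```

```text
time_s: 2.53
tool_pos: [0.5053, 0.0475, 0.0988]
ee_rot: [-3.031, -0.818, 0.006]
force: [-0.4, 0.3, 0.3]
width: 0.0003
time_s: 2.95
tool_pos: [0.5069, 0.0472, 0.1009]
ee_rot: [-3.033, -0.818, 0.001]
force: [0.5, 0.2, 0.9]
width: 0.0007
[0.50687796 0.0472165  0.10089713] 30.184561821194702 [0.53507485 0.17791372 0.89118022]
shift [ 0.002  -0.0008 -0.0014] turn -0.005 rows> 0.060693600451058115
```

View pics/w2.png

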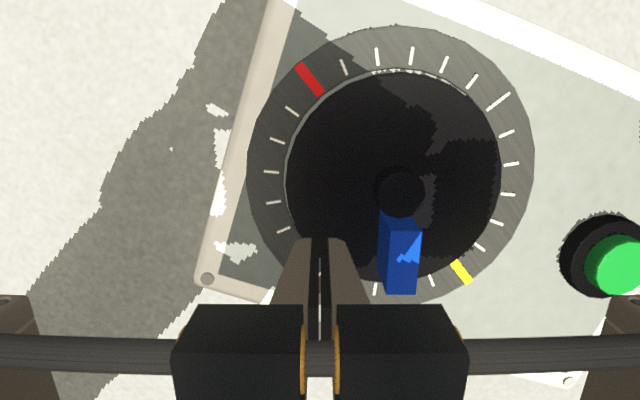

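```bash
cat >> h.py <<'E'
C=np.array([.5564,.0315])
def pose(phi,off,r=.033,z=.102):
    a=np.radians(phi); f=np.array([np.cos(a),np.sin(a)]); n=np.array([f[1],-f[0]])
    p=C+r*f+off*n; return [p[0],p[1],z],phi+180
def seq(phis,off,r=.033):
    for ph in phis:
        print(ph,end=' '); to(*pose(ph,off,r))
E
python3 -c "
from h import *
seq([-149.5,-146,-142,-138,-134],.025)"
```

```text
-149.5 shift [ 0.0019  0.0139 -0.0014] turn -0.005 rows> 0.3378332480846764
-146 shift [ 0.0004  0.016  -0.0014] turn -0.066 rows> 0.38433259098951056
-142 shift [-0.0011  0.0184 -0.0014] turn -0.136 rows> 0.44392821148814443
-138 shift [-0.0024  0.021  -0.0014] turn -0.206 rows> 0.5078546367536068
-134 shift [-0.0035  0.0236 -0.0014] turn -0.276 rows> 0.5744104278562389
```

```bash
python3 -m crank '[[0.002,0.008,-0.001,-0.005,0],[0.002,0.014,-0.001,-0.005,0],[0.0,0.016,-0.001,-0.066,0],[-0.001,0.0185,-0.001,-0.136,0],[-0.0024,0.021,-0.001,-0.206,0]]'
python3 - <<'E'
from h import *
o=observe(); s=snap('wrist','w3.png'); print(o['tool_pos'],yaw(o),o['force'])
seq([-138,-134,-130,-126,-122,-118,-114],.025)
E
```

```text
time_s: 3.42
tool_pos: [0.5159, 0.0279, 0.1023]
ee_rot: [-2.93, -1.13, -0.0]
force: [-0.9, 3.2, 1.8]
width: 0.0005
[0.51585366 0.02794385 0.10230195] 42.173263641261784 [-0.90921105  3.16107055  1.77543403]
-138 shift [-0.0002 -0.0009  0.0002] turn 0.006 rows> 0.023721590845845606
-134 shift [-0.0019  0.0014  0.0002] turn -0.064 rows> 0.0564305792922824
-130 shift [-0.0034  0.0039  0.0002] turn -0.134 rows> 0.12340975466627957
-126 shift [-0.0047  0.0064  0.0002] turn -0.204 rows> 0.1914176087267098
-122 shift [-0.0059  0.0091  0.0002] turn -0.273 rows> 0.2594461398633583
-118 shift [-0.0068  0.0118  0.0002] turn -0.343 rows> 0.32725423493019123
-114 shift [-0.0076  0.0146  0.0002] turn -0.413 rows> 0.39471000285446955
```

View pics/w3.png

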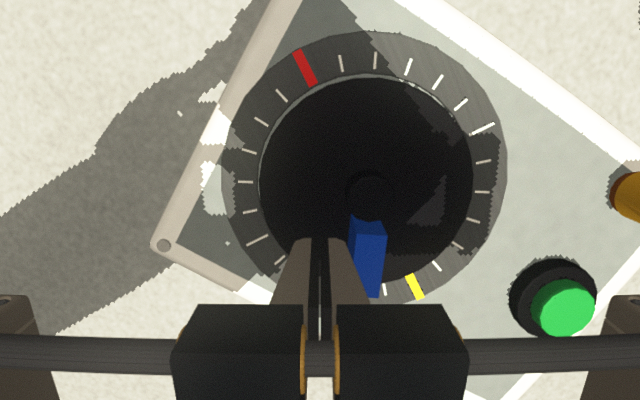

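```bash
python3 -m crank '[[-0.001,0.0,0,-0.03,0],[-0.002,0.0014,0,-0.064,0],[-0.0034,0.0039,0,-0.134,0],[-0.0047,0.0064,0,-0.204,0],[-0.0059,0.0091,0,-0.273,0]]'
python3 - <<'E'
from h import *
o=observe(); s=snap('wrist','w4.png'); print(o['tool_pos'],yaw(o),o['force'])
im=s['image'];cv2.imwrite('pics/w4c.png',cv2.resize(im[150:330,220:440],None,fx=3.3,fy=3.3,interpolation=cv2.INTER_CUBIC))
snap('top','t4.png')
seq([-122,-118,-114,-112,-110],.025)
E
```

```text
time_s: 3.88
tool_pos: [0.5178, 0.017, 0.1024]
ee_rot: [-2.745, -1.524, -0.001]
force: [-0.2, 4.0, 0.3]
width: 0.0004
[0.51779199 0.01699891 0.10237372] 58.078922829708816 [-0.21136054  3.99640448  0.33962163]
-122 shift [ 0.0001 -0.0004  0.0004] turn -0.002 rows> 0.014142865700698953
-118 shift [-0.0016  0.0019  0.0004] turn -0.072 rows> 0.06026148438948834
-114 shift [-0.003   0.0044  0.0004] turn -0.141 rows> 0.12887486290266603
-112 shift [-0.0037  0.0057  0.0004] turn -0.176 rows> 0.16327621131428832
-110 shift [-0.0044  0.007   0.0004] turn -0.211 rows> 0.19765790647013742
```

View pics/w4c.png

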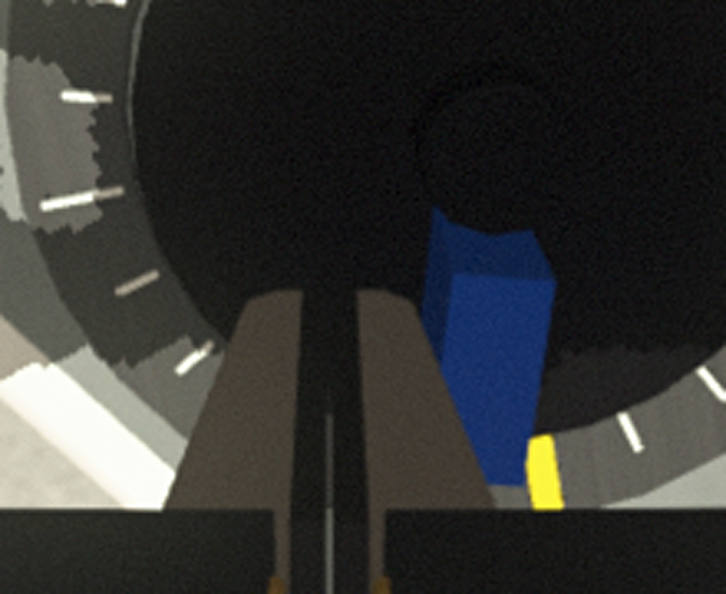

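View pics/t4.png

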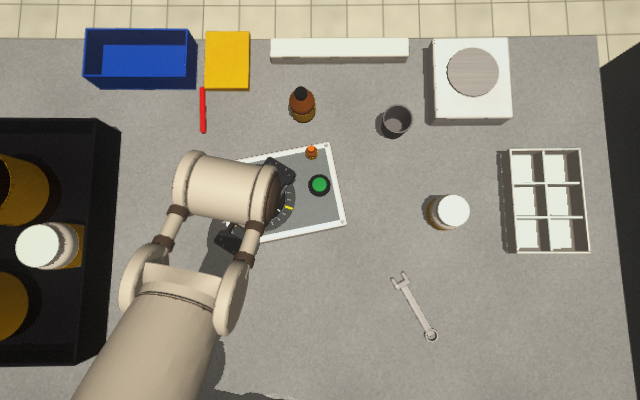

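```bash
cat > edge.py <<'E'
from h import *
def edge(s,o,a,b,g,z=.102):
    A=onz(s,g(*a),z,o);B=onz(s,g(*b),z,o);d=B-A
    n=np.array([d[1],-d[0]])/np.linalg.norm(d[:2])
    print(A.round(4),B.round(4),'len',np.linalg.norm(d),'dir',np.degrees(np.arctan2(d[1],d[0])),'perp dist of axis',(A[:2]-C)@n)
E
python3 - <<'E'
from edge import *
o=observe(); s=snapshot('wrist')
g=lambda x,y:(220+x/3.3-.35,150+y/3.3-.35)
edge(s,o,(554,283),(525,486),g)
edge(s,o,(554,283),(456,273),g)
m=measure(s,(340,250,420,306),o)
E
```

```text
[0.5548 0.0171 0.102 ] [ 0.5362 -0.0082  0.102 ] len 0.03139744257460728 dir -126.31256337957738 perp dist of axis -0.007222879544631851
[0.5548 0.0171 0.102 ] [0.5443 0.0254 0.102 ] len 0.013337772902711037 dir 141.5896170887251 perp dist of axis -0.012295396449461184
yellow [384.  293.3] [39, 31, 11, 24, 206] [ 0.5335 -0.0313  0.065 ]
red attempt to get argmax of an empty sequence
green attempt to get argmax of an empty sequence
blue [369.6 268.8] [13, 0, 32, 46, 1069] [0.5399 0.007  0.102 ]
```

```bash
python3 -m crank '[[-0.0008,0.001,0,-0.035,0],[-0.0016,0.0019,0,-0.072,0],[-0.003,0.0044,0,-0.141,0],[-0.0044,0.007,0,-0.211,0],[-0.0044,0.007,0,-0.211,0]]'
python3 - <<'E'
from h import *
o=observe(); s=snap('wrist','w5.png'); print(o['tool_pos'],yaw(o),o['force'])
im=s['image'];cv2.imwrite('pics/w5c.png',cv2.resize(im[150:330,220:440],None,fx=3.3,fy=3.3,interpolation=cv2.INTER_CUBIC))
seq([-110,-108,-106],.025)
E
```

```text
time_s: 4.45
tool_pos: [0.5216, 0.0089, 0.1023]
ee_rot: [-2.575, -1.798, -0.001]
force: [-0.5, 1.2, -0.9]
width: 0.0007
[0.52157855 0.00887218 0.10232091] 69.84264629825381 [-0.52397671  1.17447699 -0.93253797]
-110 shift [ 0.0001 -0.      0.0003] turn -0.005 rows> 0.008702034289716871
-108 shift [-0.0007  0.0011  0.0003] turn -0.04 rows> 0.03303189520780867
-106 shift [-0.0015  0.0023  0.0003] turn -0.075 rows> 0.06716762044752105
```

View pics/w5c.png

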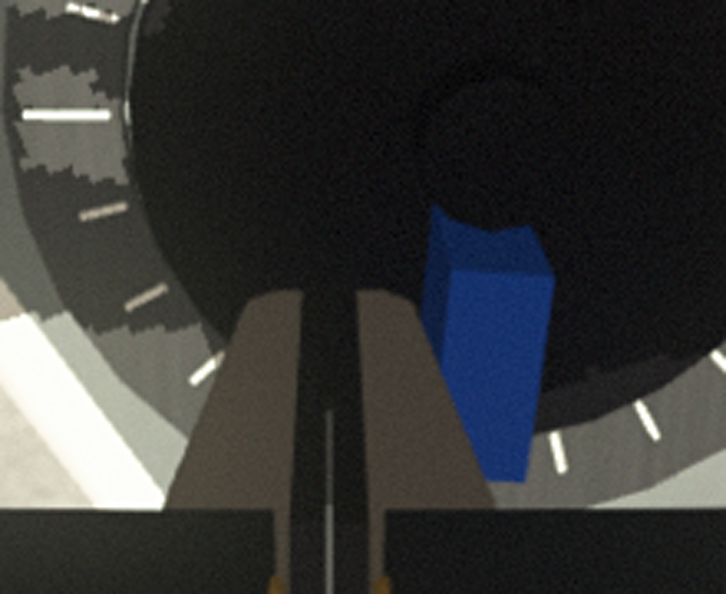

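```bash
python3 - <<'E'
from edge import *
o=observe(); s=snapshot('wrist')
g=lambda x,y:(220+x/3.3-.35,150+y/3.3-.35)
edge(s,o,(553,275),(526,481),g)
edge(s,o,(553,275),(454,268),g)
E
```

```text
[0.5577 0.0181 0.102 ] [ 0.5448 -0.0109  0.102 ] len 0.03171205311382247 dir -113.92450376641584 perp dist of axis -0.006612920792281712
[0.5577 0.0181 0.102 ] [0.5455 0.0237 0.102 ] len 0.013382624964822851 dir 155.29233625318793 perp dist of axis -0.011615744172080118
```

```bash
python3 -m crank '[[-0.0004,0.0006,0,-0.02,0],[-0.0007,0.0011,0,-0.04,0],[-0.0009,0.0014,0,-0.049,0],[-0.0009,0.0014,0,-0.049,0],[-0.0009,0.0014,0,-0.049,0]]'
python3 -m crank '[[0,-0.006,0,0,0],[0,-0.018,0,0,0],[0,-0.022,-0.02,0,0],[0,-0.03,-0.05,0,0],[0,-0.05,-0.08,0,0]]'
python3 -m crank '[[0,-0.03,-0.02,0,0],[0,-0.05,-0.04,0,0],[0,-0.05,-0.04,0,0],[0,-0.05,-0.04,0,0],[0,-0.05,-0.04,0,0]]'
python3 - <<'E'
from h import *
o=observe(); s=snap('wrist','w6.png'); print(o['tool_pos'],yaw(o),o['force'])
E
```

```text
time_s: 4.97
tool_pos: [0.5225, 0.0076, 0.1023]
ee_rot: [-2.534, -1.857, -0.0]
force: [-2.1, 0.5, 0.8]
width: 0.0002
time_s: 5.38
tool_pos: [0.475, 0.0221, 0.183]
ee_rot: [2.535, 1.855, 0.001]
force: [1.1, -0.1, 0.3]
width: 0.0007
time_s: 5.8
tool_pos: [0.4274, 0.037, 0.2225]
ee_rot: [2.534, 1.855, 0.001]
force: [-0.4, 0.1, -0.1]
width: 0.0004
[0.42744095 0.03701843 0.22252691] 72.40156533010146 [-0.41570805  0.11706117 -0.05922431]
```

View pics/w6.png

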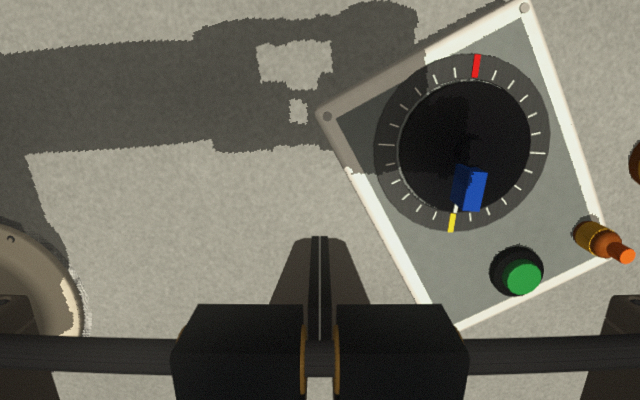

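```bash
python3 - <<'E'
import cv2
i=cv2.imread('pics/w6.png'); cv2.imwrite('pics/w6c.png',cv2.resize(i[155:240,420:520],None,fx=7,fy=7,interpolation=cv2.INTER_CUBIC))
E
```

```text
(no output)
```

View pics/w6c.png

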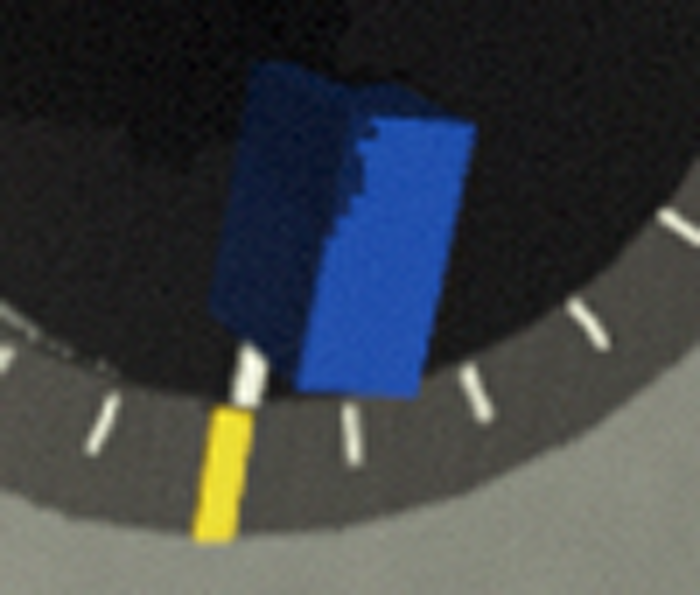

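```bash
python3 - <<'E'
from edge import *
o=observe(); s=snapshot('wrist'); m=measure(s,(300,40,640,300),o)
c=(m['yellow']+m['red'])[:2]/2; print(c,np.linalg.norm(m['yellow']-m['red']))
def pol(p): v=p[:2]-c; return np.linalg.norm(v).round(4),np.degrees(np.arctan2(v[1],v[0])).round(2)
g=lambda x,y:(420+x/7-.43,155+y/7-.43)
print('y',pol(m['yellow']),'idx out',pol(onz(s,g(247,405),.072,o)),pol(onz(s,g(254,350),.072,o)))
print('yl',pol(onz(s,g(232,408),.065,o)),pol(onz(s,g(213,542),.065,o)))
edge(s,o,(473,125),(420,397),g); edge(s,o,(375,117),(298,388),g)
# bright whites centroid
x0,y0=420,155; im=s['image'][200:216,450:462].astype(int); mn=im.min(2); print(mn)
t=snap('top','t6.png'); cv2.imwrite('pics/t6c.png',cv2.resize(t['image'][140:250,215:350],None,fx=5,fy=5,interpolation=cv2.INTER_CUBIC))
E
```

```text
yellow [452.1 222.5] [148, 173, 9, 20, 123] [ 0.5326 -0.0319  0.065 ]
red [476.6  65.4] [172, 14, 10, 24, 163] [0.5796 0.0952 0.065 ]
green [524.2 278.6] [207, 223, 36, 33, 869] [ 0.5862 -0.1059  0.072 ]
blue [475.5 191.7] [163, 131, 26, 41, 703] [0.5457 0.0057 0.102 ]
[0.55607972 0.03168005] 0.1355431367518237
y (np.float64(0.0678), np.float64(-110.29)) idx out (np.float64(0.0557), np.float64(-112.24)) (np.float64(0.0484), np.float64(-112.85))
yl (np.float64(0.0585), np.float64(-111.15)) (np.float64(0.0771), np.float64(-110.63))
[0.5572 0.0182 0.102 ] [ 0.5459 -0.0114  0.102 ] len 0.03163980413669693 dir -110.95957755190415 perp dist of axis -0.005541993031617505
[0.5469 0.0224 0.102 ] [ 0.5327 -0.006   0.102 ] len 0.031733589977917365 dir -116.61829548790358 perp dist of axis 0.004394187021692886
[[ 25  23  16  14  20  21  11  19  19  19  25  22]
 [ 31  30  24  24  23  15  16  19  23  20  19  19]
 [ 24  29  26  26  16  19  17  23  17  20  15  16]
 [ 30  27  29  29  26  23  35  22  17  18  24  17]
 [ 24  27  28  28  37  82 120  50  18  17  23  22]
 [ 23  26  25  25  48 142 200 145  70  22  17  17]
 [ 31  29  26  26  63 153 220 210 143  36  17  19]
 [ 23  27  27  25  80 177 224 218 169  55  16  17]
 [ 32  23  25  36 115 202 226 209 144  45  20  15]
 [ 31  23  25  37 124 211 222 202 116  35  22  24]
 [ 30  23  21  47 145 225 225 190  74  22  24  28]
 [ 41  32  28  57 150 223 223 190  68  32  34  32]
 [ 50  39  41  59 130 192 196 160  62  49  51  55]
 [ 42  33  49  47  62  95 100  92  69  66  68  72]
 [ 51  38  51  51  46  48  52  64  71  72  70  71]
 [ 58  44  55  52  53  50  56  70  69  69  72  73]]
```

View pics/t6c.png

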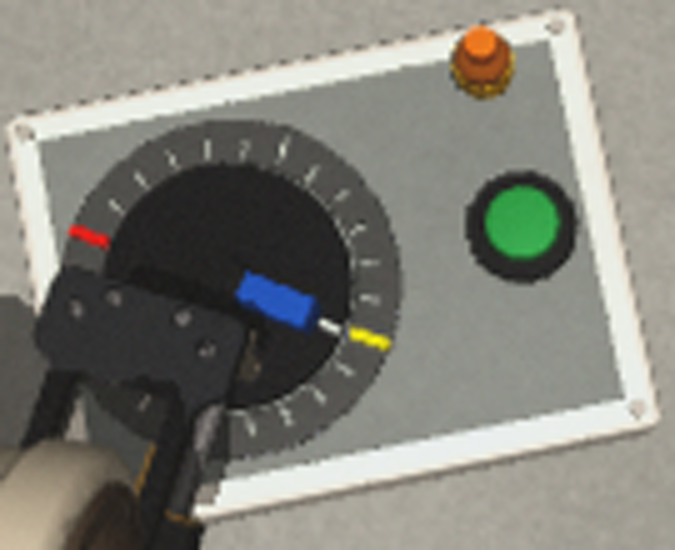

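```bash
python3 -c "
from h import *
to([.531,-.048,.19],70)"
```

```text
shift [-0.0496  0.1248  0.0315] turn 0.042 rows> 3.30690399182005
```

```bash
python3 -m crank '[[-0.012,0.03,0,0,0],[-0.024,0.06,0,0.02,0],[-0.036,0.09,0,0.04,0],[-0.05,0.125,0.015,0.042,0],[-0.05,0.125,0.031,0.042,0]]'
python3 -m crank '[[0,0,0,0,0],[0,0,0,0,0],[0,0,0,0,0],[0,0,0,0,0],[0,0,0,0,0]]'
python3 - <<'E'
from h import *
o=observe(); s=snap('wrist','w7.png'); print(o['tool_pos'],yaw(o))
m=measure(s,(150,0,640,300),o)
cv2.imwrite('pics/w7c.png',cv2.resize(s['image'][130:240,260:380],None,fx=5,fy=5,interpolation=cv2.INTER_CUBIC))
E
```

```text
time_s: 6.37
tool_pos: [0.5352, -0.0529, 0.189]
ee_rot: [2.576, 1.796, -0.001]
force: [-0.4, 0.4, -0.1]
width: 0.0003
time_s: 6.78
tool_pos: [0.5355, -0.0525, 0.1903]
ee_rot: [2.574, 1.796, 0.001]
force: [-0.8, 0.5, 0.1]
width: 0.0004
[ 0.53549259 -0.05248176  0.19029745] 69.82485676772833
yellow [303.3 184.7] [153, 184, 2, 2, 3] [ 0.528  -0.0391  0.065 ]
red attempt to get argmax of an empty sequence
green [396.8 237.5] [226, 217, 43, 41, 1358] [ 0.5835 -0.1042  0.072 ]
blue [301.3 128.8] [142, 102, 21, 50, 576] [0.545 0.005 0.102]
```

View pics/w7.png

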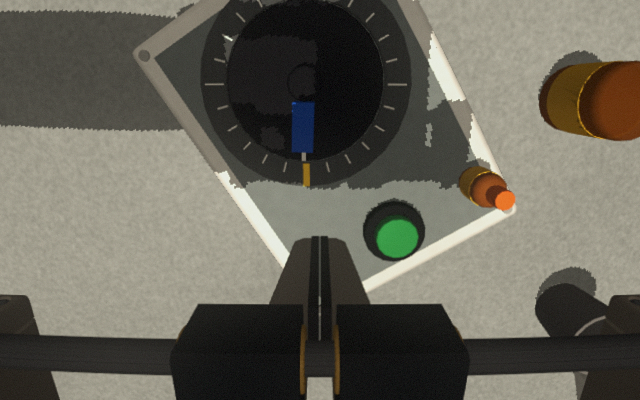

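View pics/w7c.png

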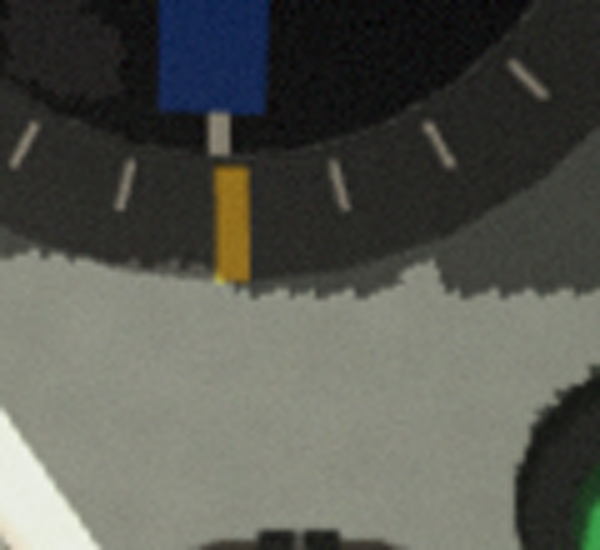

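```bash
python3 - <<'E'
from edge import *
o=observe(); s=snapshot('wrist')
g=lambda x,y:(260+x/5-.4,130+y/5-.4)
c=np.array([.5562,.0316])
def pol(p): v=p[:2]-c; return np.linalg.norm(v).round(4),np.degrees(np.arctan2(v[1],v[0])).round(2)
for n,q,z in [('idx i',(218.5,114),.072),('idx o',(219,154),.072),('y i',(231.5,166),.065),('y o',(233,281),.065)]: print(n,pol(onz(s,g(*q),z,o)))
# contact pose to go
print(pose(-105.6,.045)); to(*pose(-105.6,.045)); to(*pose(-105.6,.045,z=.15))
E
```

```text
idx i (np.float64(0.0494), np.float64(-111.95))
idx o (np.float64(0.0555), np.float64(-111.76))
y i (np.float64(0.0587), np.float64(-110.1))
y o (np.float64(0.077), np.float64(-110.08))
([np.float64(0.5041833304138016), np.float64(0.01181702722336423), 0.102], 74.4)
shift [ 0.0498 -0.0517  0.0879] turn -0.08 rows> 2.7210695755885097
shift [ 0.0497 -0.0516  0.0399] turn -0.08 rows> 1.9664880872388681
```

```bash
python3 -m crank '[[0.02,-0.022,0,-0.04,0],[0.04,-0.044,0,-0.075,0],[0.05,-0.053,0.02,-0.075,0],[0.05,-0.053,0.055,-0.075,0],[0.05,-0.053,0.088,-0.075,0]]'
python3 -m crank '[[0,0,0,0,0],[0,0,0,0,0],[0,0,0,0,0],[0,0,0,0,0],[0,0,0,0,0]]'
python3 - <<'E'
from h import *
o=observe(); print(o['tool_pos'],yaw(o))
to([.5225,.0076,.102],72.4)
for p in (-107.6,-106,-105.7): to(*pose(p,.025))
E
```

```text
time_s: 7.3
tool_pos: [0.504, 0.0134, 0.1026]
ee_rot: [2.5, 1.892, 0.005]
force: [0.1, -0.5, 0.2]
width: 0.0002
time_s: 7.72
tool_pos: [0.5057, 0.013, 0.105]
ee_rot: [2.498, 1.89, 0.01]
force: [0.3, -0.3, -0.5]
width: 0.0004
[0.50568124 0.01296274 0.10500068] 74.22501698983974
shift [-0.0006  0.0176  0.0032] turn 0.032 rows> 0.42940641287146364
shift [-0.0006  0.0177  0.0032] turn 0.032 rows> 0.43145166814057767
shift [-0.0013  0.0186  0.0032] turn 0.004 rows> 0.4537771177657269
shift [-0.0014  0.0188  0.0032] turn -0.001 rows> 0.458075830999566
```

```bash
python3 -m crank '[[-0.0005,0.009,0.003,0.03,0],[-0.0006,0.0165,0.003,0.03,0],[-0.001,0.0181,0.003,0.016,0],[-0.0013,0.0187,0.003,0.001,0],[-0.0013,0.0187,0.003,0.001,0]]'
python3 - <<'E'
from h import *
o=observe(); print(o['tool_pos'],yaw(o),o['force'])
to(*pose(-105.8,.025))
s=snap('wrist','w8.png')
cv2.imwrite('pics/w8c.png',cv2.resize(s['image'][150:330,220:440],None,fx=3.3,fy=3.3,interpolation=cv2.INTER_CUBIC))
E
```

```text
time_s: 8.13
tool_pos: [0.5236, 0.0065, 0.1026]
ee_rot: [2.497, 1.89, 0.01]
force: [-0.9, -0.3, -1.0]
width: 0.0003
[0.52363579 0.00645201 0.10257884] 74.24319647470509 [-0.93486768 -0.25312765 -1.04970931]
shift [ 0.     -0.0003  0.0006] turn 0.001 rows> 0.015575783225442322
```

```bash
python3 -m crank '[[0,-0.006,0,0,0],[0,-0.018,0,0,0],[0,-0.02,-0.03,0,0],[0,-0.02,-0.07,0,0],[0,-0.02,-0.1,0,0]]'
python3 -c "
from h import *
to([.533,-.048,.205],70)"
```

```text
time_s: 8.6
tool_pos: [0.5025, 0.0127, 0.2041]
ee_rot: [2.497, 1.889, 0.011]
force: [1.5, -0.2, 2.0]
width: 0.0008
shift [-0.0501  0.0459 -0.0003] turn 0.074 rows> 1.6286835125983756
```

```bash
python3 -m crank '[[-0.025,0.023,0,0.03,0],[-0.05,0.046,0,0.07,0],[-0.05,0.046,0,0.074,0],[-0.05,0.046,0,0.074,0],[-0.05,0.046,0,0.074,0]]'
python3 - <<'E'
from h import *
o=observe(); s=snap('wrist','w9.png'); print(o['tool_pos'],yaw(o))
cv2.imwrite('pics/w9c.png',cv2.resize(s['image'][100:220,250:370],None,fx=5,fy=5,interpolation=cv2.INTER_CUBIC))
E
```

```text
time_s: 9.02
tool_pos: [0.5323, -0.0473, 0.2041]
ee_rot: [2.566, 1.797, 0.01]
force: [-0.5, -0.4, -0.9]
width: 0.0003
[ 0.53234684 -0.04732042  0.20405439] 69.9965595401194
```

View pics/w9c.png

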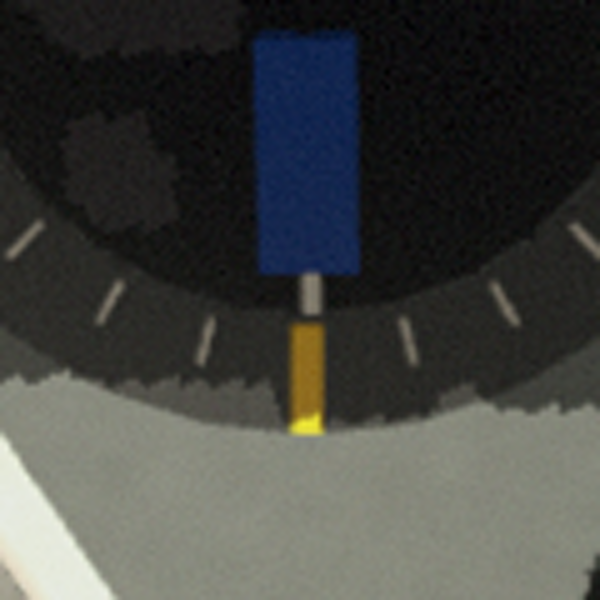

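```bash
python3 - <<'E'
from edge import *
o=observe(); s=snapshot('wrist')
g=lambda x,y:(250+x/5-.4,100+y/5-.4)
c=np.array([.5562,.0316])
def pol(p): v=p[:2]-c; return np.linalg.norm(v).round(4),np.degrees(np.arctan2(v[1],v[0])).round(2)
for n,q,z in [('idx i',(311,276),.072),('idx o',(312,314),.072),('y i',(307.5,326),.065),('y o',(306.5,432),.065)]: print(n,pol(onz(s,g(*q),z,o)))
edge(s,o,(359,36),(359,273),g); edge(s,o,(254,36),(260,273),g)
E
```

```text
idx i (np.float64(0.0494), np.float64(-109.47))
idx o (np.float64(0.0555), np.float64(-109.4))
y i (np.float64(0.0588), np.float64(-110.22))
y o (np.float64(0.0766), np.float64(-110.36))
[0.5593 0.0184 0.102 ] [ 0.5483 -0.012   0.102 ] len 0.03231817283732207 dir -109.85597995610803 perp dist of axis -0.007133899327624474
[0.546  0.0233 0.102 ] [ 0.5353 -0.0072  0.102 ] len 0.03230640348606634 dir -109.26822436480579 perp dist of axis 0.007142067709685494
```

```bash
python3 - <<'E'
from h import *
o=observe(); rays=[]
for n,roi in(('wrist',(200,100,640,303)),('top',(215,140,350,250)),('side',(230,180,340,290))):
    s=snapshot(n)
    try:
        c,st,_=blob(s['image'],(45,100,60),(80,255,255),roi); print(n,c,st); rays.append(ray(s,c,o))
    except Exception as e: print(n,e)
s=snapshot('wrist')
for pos,yw,uv in [((.48103,.08814,.23658),30.58,(555.9,196.2)),((.42744,.03702,.22253),72.4,(524.2,278.6)),((.53549,-.05248,.1903),69.82,(396.8,237.5))]:
    oo={'tool_pos':np.array(pos),'ee_rot':(R.from_euler('z',yw,degrees=True)*R.from_euler('x',180,degrees=True)).as_rotvec()}
    rays.append(ray(s,uv,oo))
A=np.zeros((3,3));b=np.zeros(3);Ps=[]
for c,d in rays:
    d=d/np.linalg.norm(d);P=np.eye(3)-np.outer(d,d);A+=P;b+=P@c;Ps.append((P,c))
x=np.linalg.solve(A,b);print(x,[np.linalg.norm(P@(x-c)).round(4) for P,c in Ps])
v=x[:2]-[.5562,.0316];print(np.linalg.norm(v),np.degrees(np.arctan2(v[1],v[0]))+90)
E
```

```text
wrist [397.18099918 236.02293202] [ 177  117   41   39 1221]
top [324.22580645 185.5483871 ] [107  40   5  11  31]
side [294.64150943 191.41509434] [ 58   7  14  10 106]
[ 0.5843204  -0.10927231  0.06665758] [np.float64(0.0022), np.float64(0.0047), np.float64(0.0005), np.float64(0.0013), np.float64(0.0044), np.float64(0.0027)]
0.14365153983868245 11.288788876006208
```

```bash
python3 - <<'E'
from h import *
o=observe(); s=snapshot('wrist'); st=snapshot('top');ss=snapshot('side')
L=[(st,(319,184.1),None),(ss,(294.6,191.35),None),(s,(397.2,236),o)]
for pos,yw,uv in [((.48103,.08814,.23658),30.58,(555.9,196.2)),((.42744,.03702,.22253),72.4,(524.2,278.6)),((.53549,-.05248,.1903),69.82,(396.8,237.5))]:
    L.append((s,uv,{'tool_pos':np.array(pos),'ee_rot':(R.from_euler('z',yw,degrees=True)*R.from_euler('x',180,degrees=True)).as_rotvec()}))
for z in (.07,.075,.08,.085,.09):
    P=np.array([onz(*l[:2],z,l[2])[:2] for l in L]); print(z,P.round(4).tolist(),P.std(0).round(4),np.linalg.norm(P.mean(0)-[.5562,.0316]))
E
```

```text
0.07 [[0.5838, -0.1009], [0.5833, -0.1067], [0.5844, -0.1059], [0.5837, -0.1083], [0.5876, -0.1077], [0.5834, -0.1047]] [0.0015 0.0024] 0.14017362863664248
0.075 [[0.5829, -0.101], [0.5808, -0.1018], [0.584, -0.1035], [0.5832, -0.1045], [0.5853, -0.104], [0.5831, -0.1023]] [0.0014 0.0012] 0.13713795773895363
0.08 [[0.582, -0.101], [0.5782, -0.0969], [0.5835, -0.101], [0.5827, -0.1007], [0.5831, -0.1003], [0.5827, -0.0999]] [0.0018 0.0014] 0.13410467287010128
0.085 [[0.5812, -0.1011], [0.5757, -0.0921], [0.5831, -0.0986], [0.5822, -0.0969], [0.5809, -0.0966], [0.5824, -0.0975]] [0.0024 0.0027] 0.1310739396810856
0.09 [[0.5803, -0.1012], [0.5732, -0.0872], [0.5826, -0.0962], [0.5817, -0.0931], [0.5786, -0.0929], [0.582, -0.0951]] [0.0032 0.0042] 0.12804593935999298
```

```bash
python3 - <<'E'
from h import *
s=snapshot('top'); print(onz(s,(310.8,148.5),.115)[:2])
s=snapshot('side'); print(onz(s,(265.3,195),.060)[:2])
to([.583,-.1012,.125],70)
E
```

```text
[ 0.65374374 -0.08400742]
[ 0.65003521 -0.07706899]
shift [-0.0331  0.0641  0.0805] turn -0.0 rows> 2.592601761852287
```

```bash
python3 -m crank '[[-0.015,0.03,0,0,0],[-0.033,0.064,0,0,0],[-0.033,0.064,0.03,0,0],[-0.033,0.064,0.06,0,0],[-0.033,0.064,0.078,0,0]]'
python3 -m crank '[[0,0,0,0,0],[0,0,0,0,0],[0,0,0,0,0],[0,0,0,0,0],[0,0,0,0,0]]'
python3 - <<'E'
from h import *
o=observe(); s=snap('wrist','w10.png'); print(o['tool_pos'],yaw(o),o['force'])
to([.583,-.1012,.1],70)
snap('side','s10.png')
E
```

```text
time_s: 9.98
tool_pos: [0.582, -0.1011, 0.1245]
ee_rot: [2.568, 1.796, 0.009]
force: [-1.4, 0.3, -0.8]
width: 0.0004
time_s: 10.4
tool_pos: [0.5831, -0.1015, 0.1265]
ee_rot: [2.566, 1.795, 0.012]
force: [0.5, -0.5, -0.8]
width: 0.0007
[ 0.5831113  -0.10149016  0.12648283] 69.9559259105789 [ 0.53632079 -0.53494035 -0.84969145]
shift [ 0.0002 -0.0003  0.0262] turn -0.001 rows> 0.6286907910040956
```

View pics/w10.png

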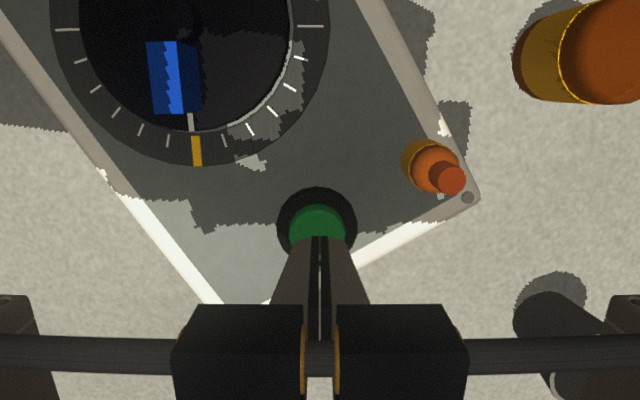

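View pics/s10.png

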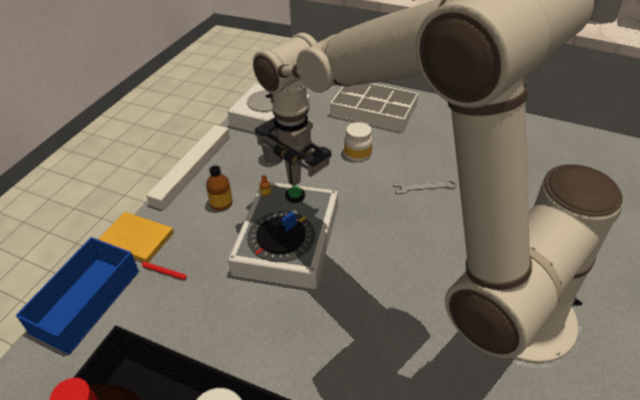

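Fingertips stand over the button. Descend in small steps, watching the force.

```bash
python3 -m crank '[[0,0,0.01,0,0],[0,0,0.018,0,0],[0,0,0.024,0,0],[0,0,0.027,0,0],[0,0,0.027,0,0]]'
python3 -c "
from h import *
o=observe();print(o['tool_pos'],o['force'])"
```

```text
time_s: 10.92
tool_pos: [0.5828, -0.1014, 0.0988]
ee_rot: [2.567, 1.796, 0.01]
force: [-2.7, 0.8, 5.4]
width: 0.0005
[ 0.582835   -0.1013688   0.09878768] [-2.69945383  0.77588459  5.40118529]
```

```bash
python3 -m crank '[[0,0,0.001,0,0],[0,0,0.002,0,0],[0,0,0.003,0,0],[0,0,0.003,0,0],[0,0,0.003,0,0]]'
python3 -m crank '[[0,0,0.001,0,0],[0,0,0.002,0,0],[0,0,0.003,0,0],[0,0,0.003,0,0],[0,0,0.003,0,0]]'

```

```text
time_s: 11.33
tool_pos: [0.5829, -0.1014, 0.0982]
ee_rot: [2.567, 1.797, 0.009]
force: [-6.7, 2.4, 17.2]
width: 0.0005
time_s: 11.75
tool_pos: [0.5831, -0.1014, 0.0981]
ee_rot: [2.567, 1.798, 0.007]
force: [-9.3, 2.7, 21.5]
width: 0.0005
```

```bash
python3 - <<'E'
from h import *
s=snap('wrist','w11.png');t=snap('side','s11.png')
a=cv2.resize(s['image'][160:310,230:430],None,fx=3,fy=3,interpolation=cv2.INTER_CUBIC)
cv2.imwrite('pics/w11c.png',a)
cv2.imwrite('pics/s11c.png',cv2.resize(t['image'][150:220,250:340],None,fx=7,fy=7,interpolation=cv2.INTER_CUBIC))
print(observe()['tool_pos'],observe()['force'])
E
```

```text
[ 0.58306319 -0.10139909  0.0981089 ] [-9.88074851  2.79159909 20.67041166]
```

View pics/w11c.png

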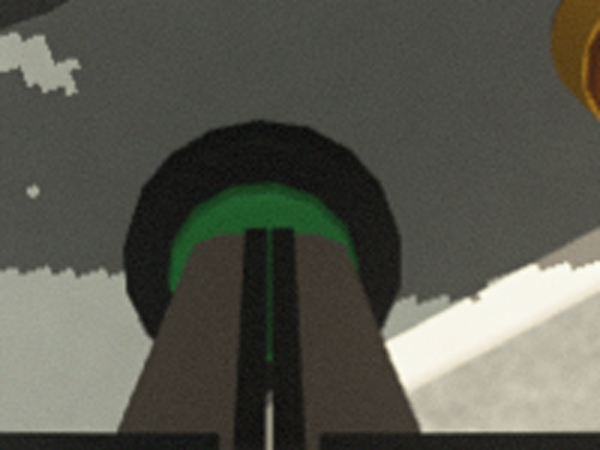

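View pics/s11c.png

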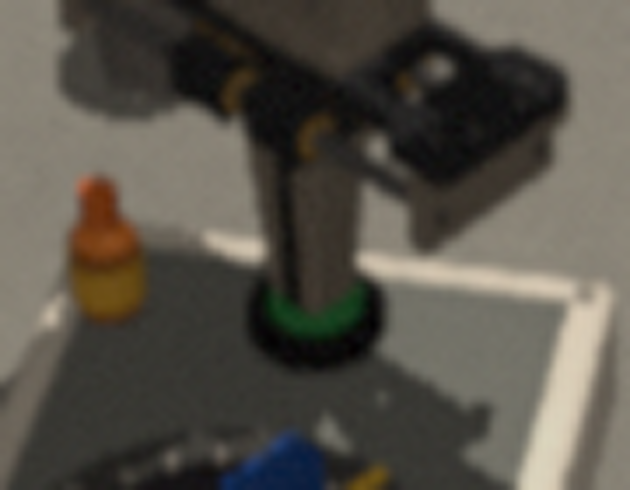

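```bash
for i in 1; do python3 -m crank '[[0,0,-0.001,0,0],[0,0,-0.002,0,0],[0,0,-0.002,0,0],[0,0,-0.002,0,0],[0,0,-0.002,0,0]]'; done
python3 -m crank '[[0,0,-0.001,0,0],[0,0,-0.002,0,0],[0,0,-0.002,0,0],[0,0,-0.002,0,0],[0,0,-0.002,0,0]]'
python3 -m crank '[[0,0,-0.001,0,0],[0,0,-0.002,0,0],[0,0,-0.002,0,0],[0,0,-0.002,0,0],[0,0,-0.002,0,0]]'
python3 -m crank '[[0,0,-0.001,0,0],[0,0,-0.002,0,0],[0,0,-0.002,0,0],[0,0,-0.002,0,0],[0,0,-0.002,0,0]]'
```

```text
time_s: 12.27
tool_pos: [0.583, -0.1014, 0.0999]
ee_rot: [2.567, 1.798, 0.007]
force: [-0.9, 0.0, 3.4]
width: 0.0003
time_s: 12.68
tool_pos: [0.583, -0.1014, 0.1018]
ee_rot: [2.567, 1.798, 0.007]
force: [0.1, 0.7, 3.0]
width: 0.0006
time_s: 13.1
tool_pos: [0.583, -0.1014, 0.1037]
ee_rot: [2.567, 1.798, 0.008]
force: [0.1, 0.9, 2.6]
width: 0.0003
time_s: 13.52
tool_pos: [0.5828, -0.1013, 0.1054]
ee_rot: [2.567, 1.798, 0.007]
force: [-0.6, 0.2, -0.3]
width: 0.0003
```

```bash
python3 -m crank '[[0,0,-0.02,0,0],[0,0,-0.05,0,0],[0,0,-0.08,0,0],[0.01,-0.02,-0.1,0,0],[0.03,-0.05,-0.1,0,0]]'
python3 -m crank '[[0.01,-0.02,0,0,0],[0.01,-0.02,0,0,0],[0.01,-0.02,0,0,0],[0.01,-0.02,0,0,0],[0.01,-0.02,0,0,0]]'
python3 - <<'E'
from h import *
o=observe(); s=snap('wrist','w12.png'); t=snap('top','t12.png'); print(o['tool_pos'],yaw(o),o['force'],o['time_s'])
cv2.imwrite('pics/w12c.png',cv2.resize(s['image'][100:240,220:380],None,fx=4,fy=4,interpolation=cv2.INTER_CUBIC))
E
```

```text
time_s: 13.93
tool_pos: [0.5486, -0.0582, 0.2107]
ee_rot: [2.563, 1.789, 0.016]
force: [0.7, 0.7, 0.4]
width: 0.0009
time_s: 14.35
tool_pos: [0.5336, -0.0426, 0.2099]
ee_rot: [2.563, 1.788, 0.015]
force: [-0.2, -0.1, 0.0]
width: 0.0001
[ 0.53361131 -0.04259662  0.20989884] 69.79400921014597 [-0.15297474 -0.12243059  0.00091373] 14.35
```

View pics/w12.png

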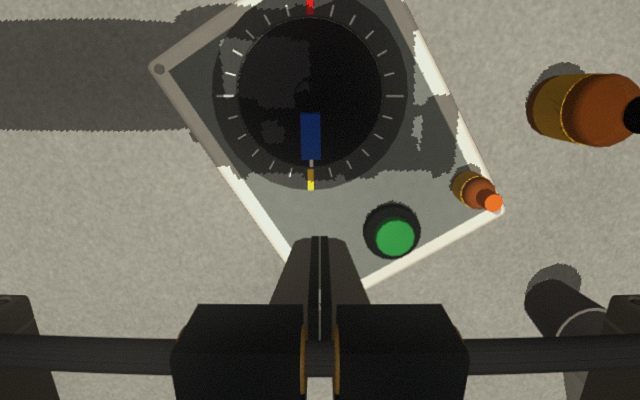

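View pics/w12c.png

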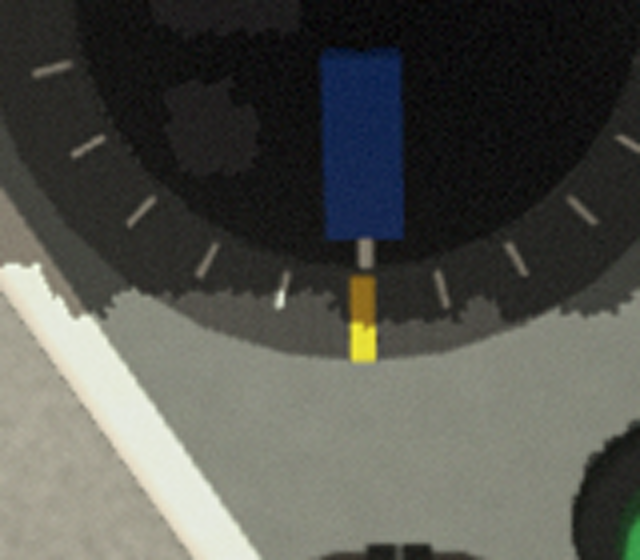

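View pics/t12.png

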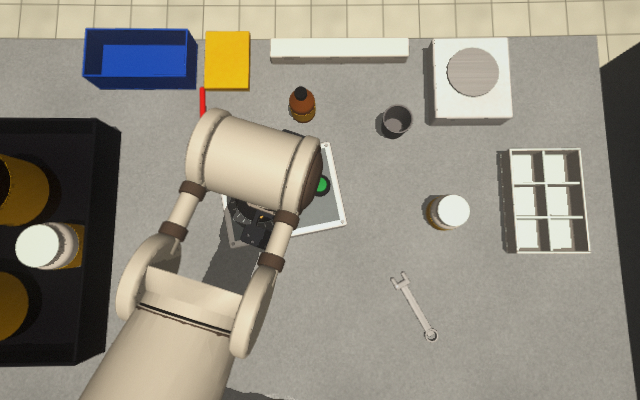

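The index (zoom 365,253) still lines up with the yellow line (363,318). The button is back up, the vial and bottles have not moved, and the robot is clear of everything.

```bash
python3 -c "
from rig import *
print(hand_in())"
```

```text
the job is handed in; nothing more can be done
None
```

The dial is set to the yellow line and the start button has been pressed once and has come back up. I handed the job in at about 14.4 s of robot time, with the gripper clear of everything.

- **Dial:** I pushed the fin round by about 40° from its clockwise side, using the back of the closed fingers, so it was never pinched. I stopped short, checked from above, and gave one small correcting push. That left the index about 0.7° past the centre of the yellow line (measured −109.5° against −110.2°). The camera measurement is good to about half a degree, and the mark lies within the line's width. I did not correct the overshoot any further.
- **Button:** I pressed it only after the dial was set. It met a hard stop at about 21 N on the wrist. On the way up the spring force faded out over about 6 mm, which matches full travel.
- **Final pictures:** the dial had not moved, the button was up, and the vial, bottles and other loose things in view looked undisturbed. The marker was partly hidden by the arm in the last top view.

My first estimate of the button position assumed too low a height, so the camera views disagreed by up to about 7 mm. I used a height of about 78 mm, which brought them mostly within about 2 mm of each other. The side camera still differed by about 5 mm.

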